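# Refit the lamp-housing hatch under its two lips

### The arm

A 6-joint arm with a two-finger parallel gripper is mounted at the origin on the work surface. World frame = base frame: x ahead of the robot, y to its left, z up, the work surface at z = 0. Lengths are in m, angles in rad, forces in N, time in s.
With the tool pointing down it reaches from about 0.25 to 0.775 m from the base axis. Payload 4 kg.
Tool frame: the origin (TCP) lies midway between the tips of the shut fingers; the grasp point (between the pads) lies 19 mm behind it; z points along the fingers, y is the line along which they close (so a half turn about z gives the same grasp; the last joint's range is limited). The gripper opens to 85 mm and grips with 20 to 120 N. Pads are 22 mm wide; open, the fingers measure 114 mm over their backs; the gripper's body (76 mm by 85 mm) begins 54 mm behind the grasp point. The pads swing forward as they close: fully open they stand 13 mm farther back than shut.
Start: joints at [1.198, 0.087, 1.371, -0, 1.684, -0.103], TCP at [0.147, 0.53, 0.231] pointing down, gripper open.
Joint ranges: [-3.1, 3.1], [-0.76, 2.03], [0.27, 2.55], [-1.08, 4.22], [0.17, 2.65], [-2.57, 2.57]. Speed limits (rad/s): [2.79, 2.79, 3.14, 3.14, 3.14, 3.14].

### API

Orientations are given as a unit quaternion [w, x, y, z].
In Python, from cell import * gives the robot as it stands.
- The arm moves only by the tool play_rows, never from a script. Its argument "commands" is text: rows parted by semicolons, each of 5 numbers parted by spaces: the shift along the tool's x, y, z normalised to -1 to 1, where 1 is 300 mm, then the turn about the tool's z normalised to -1 to 1, where 1 is pi/2 rad, then the opening in per cent of the stroke, from 0 (shut) to 100 (fully open). A call has 1 to 12 rows; each row is the pose to reach, as a shift and turn from the pose commanded when the call began, along the tool's axes at that moment; what a row does not reach only later rows make up. A row lasts 1/8 s, in which the tool goes at most 62.5 mm and 10.7 degrees, less where a joint would pass 70% of its speed; a pose out of reach is approached as far as the arm can. A call with a number of a shift or a turn outside -1 to 1 is refused whole. A call with a gripper value outside its range is refused whole. The fingers move at their own pace and stop on an object; "force" is the grip in N (left out, the last holds). Time passes only in rows, so rows that repeat a pose let the fingers close. It gives the time, the measured TCP pose, the force, the opening and the grip force at its end, in the units of the state.
- get_state(): the state, without advancing time (a new reading comes with each control period).
- snapshot(name): name is "scene" or "side" or "wrist"; returns a dict with "image" (420x560x3 uint8, blue, green, red), "range_z" (420x560 float32, m along the optical axis (not along the pixel's ray), 0 where there is no reading), "fov_y" (degrees; the focal length in pixels is half the picture's height over the tangent of half this angle, whatever the lens; pixels are square), "cx", "cy" (the principal point, pixels), "R" (3x3) and "t" (3): a world point X has camera coordinates R X + t; the wrist camera has in their place "tool_from_camera" (4x4, takes a point from camera to tool coordinates, whose origin is the TCP and whose axes are the flange's). Camera axes: x right, y down, z forward; pixel columns grow to the right and rows downward; lengths in m; the calibration is good to about 2 mm. A picture is of the moment at which its call begins: read the wrist's pose just before it.
- close_job(): hands the job in; it is judged then, once.
Trained networks look in the newest picture that a camera, given by its name, has taken for a name from the list of things; names that differ only in an ending like _2 or _b are one class to them, and where a whole thing is asked for, a point or a joint stands for the part that bears it (a point fixed in the world has none). Each returns a list of dicts, best first, with "score" (0 to 1); they miss things now and then, are a little off and sometimes report something else, mostly with a low value. They report only what shows in the picture. A call takes as long as a camera call. They do not tell look-alikes from the thing itself.
- spot_in(camera, name): "position" ([x, y, z] in m, in world coordinates, good to about 4 mm: the middle of the surface that is visible of it).
- trace(camera, name): "pixels" (420x560 bool, what is visible of it).
The state is a dict: "clock": time; "qpos": joint angles; "joint_velocities": joint speeds; "effort": joint torques, N m; "tcp_pos": TCP position; "eef_rot": TCP orientation; "force": force on the tool from outside, world axes, zero at the start; "ft_torque": the same for the moment, N m; "finger_gap": finger opening in m; "finger_force": force on a finger pad.
Only numpy, scipy, OpenCV 4.12 (cv2) and the standard library are available. Lean on these libraries where they do the work, as an engineer would, in place of code of your own. Each camera call takes 0.05 s, during which the arm holds its last target. There are 200 camera calls.

### The job

Put the blue hatch back into the top of the white microscope-lamp housing. It is longer than the opening: tilt it so that one end goes under the deep lip (the one with the orange strip), let the other end down past the shallow lip, then slide it fully home against the stop under the shallow lip, so that it lies flat on both ledges with an end under each lip. Let go, and leave everything else on the bench where it stands.

Things in the scene. Friction and masses are not known exactly. Their poses are not given: they have to be found in the camera images.
- hatch_grip (a point): Loose blue hatch: plate 150 x 94 x 6 mm (x, y, z), 0.3 kg, flat on the bench, with a solid black grip fin upright at its middle, 14 mm thick along x, 60 mm along y, its top 56 mm over the plate's underside. The point is in the fin over the plate's centre, 40 mm above the underside. z is up out of the plate. The ends are alike; it slides on the ledges at 2 to 6 N.
- housing: White lamp housing, fixed, open-topped box 90 mm tall, x -95 to +81, y -57 to +57 mm, walls 6 mm. Origin on the bench under the middle of the opening; +x runs from deep lip (orange strip, nearer the robot) to shallow lip. Opening 130 mm along x by 102 mm. Hatch home: one end at the stop, so plate centred over the origin, underside at z 67 mm, 10 mm of it under each lip.
- deep_edge (a point): Middle of the opening-side edge of the deep lip's underside: housing x -65, z 85 mm. The lip (5 mm thick, top at z 90, orange strip on it) roofs a pocket 24 mm deep to the end wall at x -89 mm. Below it an aluminium ledge, top at z 67 mm (18 mm under the lip), reaches x -89 to -55 mm. Beyond the ledge the cavity is open.
- shallow_edge (a point): Middle of the opening-side edge of the shallow lip's underside: housing x +65, z 85 mm. The lip (5 mm thick, top at z 90) roofs a pocket 10 mm deep; its end wall at x +75 mm is the stop. Ledge top at z 67 mm, x +51 to +75 mm. With one end of the hatch right against the deep end wall, the other end passes this edge with 4 mm to spare.
- oil_mid (a point): Bystander, to be left alone: small amber dropper bottle, 28 mm across, 65 mm tall, between the housing and the hatch. The point is its centre, 32 mm up.
- jar_mid (a point): Bystander, to be left alone: clear specimen jar with a yellow lid, 56 mm across, 75 mm tall, at the back of the bench. The point is its centre, 37 mm up.
- slidebox_mid (a point): Bystander, to be left alone: green closed slide box, 80 x 130 x 35 mm, lying at the back of the bench. The point is its centre, 17 mm up.
- penpot_mid (a point): Bystander, to be left alone: white pot, 72 mm across, 95 mm tall, at the left. The point is its centre, 47 mm up.
- tin_mid (a point): Bystander, to be left alone: steel tin, 60 mm across, 40 mm tall, at the right. The point is its centre, 20 mm up.
- dish_mid (a point): Bystander, to be left alone: shallow white dish, 90 mm across, 16 mm tall, at the left. The point is its centre, 8 mm up.
- mouse_mid (a point): Bystander, to be left alone: black computer mouse, 64 mm across, 33 mm tall, at the right. The point is its centre, 16 mm up.
Not all that is in view belongs to the job. What is meant by the housing is not green, and is the larger of those in its own colour.

How it is judged:
By the outcome, as a careful person would: the job done as asked, in the order asked, and still so for the second after the job is handed in, with the robot touching nothing.
It also fails if it takes over 48 s, if anything falls off the work surface, if the arm or the gripper's body presses on something with over 40 N, if the wrist force passes 120 N, or if a joint passes its speed limit or range.

## Working session

There is one attempt and no reset: what is moved stays moved. The work goes in short steps, Python scripts to look and compute and a tool call to move; the robot and the scene stay as the last step left them, time stands still between calls to the robot, and variables do not carry over. Pictures are saved under pics/ and viewed, at most 10 in all, crops included, and the job is handed in when it is done.

Besides the shell and the picture viewer there is one more tool, called after ">>>" as name(argument=value, ...) on one line, values as JSON. play_rows: Moves the arm, as the interface text tells. Its arguments: {"type":"object","properties":{"commands":{"type":"string"},"force":{"type":"number"}},"required":["commands"]}

```bash
ls; mkdir -p pics; cat > h.py <<'E'
from cell import *
import numpy as np, cv2
def pts(s):
    h,w=s["range_z"].shape; f=h/2/np.tan(np.radians(s["fov_y"])/2)
    v,u=np.mgrid[:h,:w]; z=s["range_z"]
    P=np.stack([(u-s["cx"])*z/f,(v-s["cy"])*z/f,z],-1)
    return (P-np.array(s["t"]))@np.array(s["R"])   # R^T(P-t)
E
python3 - <<'E'
from h import *
names="hatch_grip housing deep_edge shallow_edge oil_mid jar_mid slidebox_mid penpot_mid tin_mid dish_mid mouse_mid".split()
for c in("scene","side"):
    s=snapshot(c); cv2.imwrite(f"pics/{c}0.png",s["image"]); np.savez(f"{c}0.npz",**s)
    for n in names:
        print(c,n,[(np.round(d["position"],3).tolist(),round(d["score"],2)) for d in spot_in(c,n)])
print(get_state())
E
```

```text
pics
scene hatch_grip [([0.533, 0.215, 0.005], 0.93)]
scene housing [([0.443, -0.69, 0.063], 0.89), ([0.312, -0.238, 0.041], 0.72), ([0.52, -0.196, 0.06], 0.7)]
scene deep_edge [([0.314, -0.241, 0.04], 0.85), ([0.438, -0.688, 0.061], 0.76)]
scene shallow_edge [([0.522, -0.2, 0.062], 0.61), ([0.438, -0.69, 0.063], 0.61), ([0.312, -0.237, 0.04], 0.6)]
scene oil_mid [([0.581, -0.445, 0.039], 0.36)]
scene jar_mid [([0.74, -0.082, 0.065], 0.62)]
scene slidebox_mid [([0.739, 0.098, 0.036], 0.63)]
scene penpot_mid [([0.52, -0.194, 0.057], 0.72), ([0.371, 0.446, 0.062], 0.67)]
scene tin_mid [([0.581, -0.444, 0.041], 0.77), ([0.535, 0.215, 0.005], 0.6)]
scene dish_mid [([0.536, 0.446, 0.01], 0.51)]
scene mouse_mid [([0.376, -0.503, 0.028], 0.55)]
side hatch_grip [([0.52, 0.225, 0.005], 0.98)]
side housing [([0.319, -0.22, 0.04], 0.88), ([0.532, -0.16, 0.059], 0.64), ([0.45, -0.654, 0.063], 0.64), ([0.517, 0.226, 0.005], 0.53)]
side deep_edge [([0.454, -0.656, 0.058], 0.97), ([0.525, -0.172, 0.061], 0.92), ([0.314, -0.218, 0.042], 0.59)]
side shallow_edge [([0.456, -0.657, 0.062], 0.88), ([0.3
[... 409 characters left out ...]
 0.7)]
{'clock': 1.2, 'qpos': array([ 1.19789289e+00,  8.72017786e-02,  1.37069350e+00, -2.12732447e-05,
        1.68361215e+00, -1.03069223e-01]), 'joint_velocities': array([ 0.00096045, -0.00049201, -0.00023825, -0.00069428,  0.00084655,
        0.00074399]), 'effort': array([ 8.51705045e-05, -3.51724362e+01, -3.13462687e+01, -8.50062293e-05,
       -1.92424636e-06, -1.30502806e-05]), 'tcp_pos': array([0.14661431, 0.53011282, 0.23134321]), 'eef_rot': array([2.03168174e-05, 1.34509357e-01, 9.90912323e-01, 3.89199342e-05]), 'force': array([0.70878336, 0.68307618, 0.07187519]), 'ft_torque': array([-0.00017776, -0.01339122,  0.03922307]), 'finger_force': 0.0, 'finger_gap': 0.08526884116815768}
```

View pics/scene0.png

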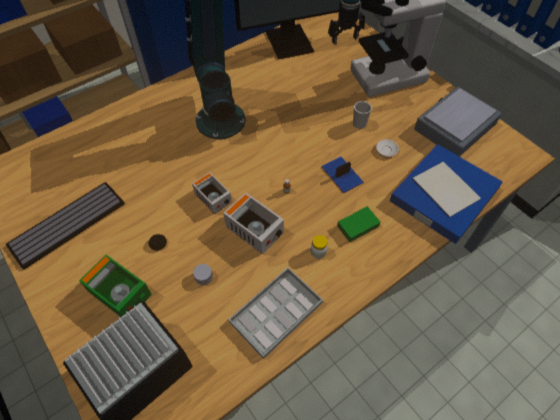

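View pics/side0.png

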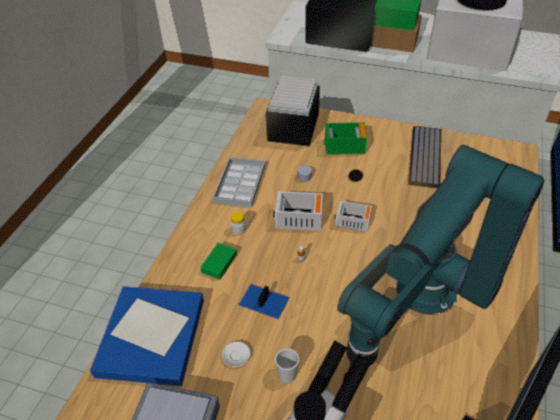

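Candidates for the housing: large white box at scene (253,222), small white box at (212,193), and green box at (115,285). I choose the large white one (side: (300,212)). The hatch is the blue plate with the black fin at scene (343,173), side (264,300). The blue folder at (445,192) is not it.

```bash
python3 - <<'E'
from h import *
for c,hb,hh in(("scene",(315,150,370,200),(218,190,290,255)),("side",(235,280,295,320),(270,188,328,235))):
    s=dict(np.load(f"{c}0.npz"));P=pts(s);im=s["image"].astype(int)
    def sel(b):
        m=np.zeros(P.shape[:2],bool);m[b[1]:b[3],b[0]:b[2]]=1;return m
    B,G,R=im[...,0],im[...,1],im[...,2]
    m=sel(hb)&(B>R+40)&(P[...,2]<.03)
    q=P[m];print(c,"hatch",m.sum(),cv2.minAreaRect((q[:,:2]*1000).astype(np.float32)),np.median(q[:,2]))
    m=sel(hb)&(P[...,2]>.03);q=P[m];print(" fin",m.sum(),q.mean(0),q.max(0))
    m=sel(hh)&(P[...,2]>.08)&(P[...,2]<.1);q=P[m];print(" rim",m.sum(),cv2.minAreaRect((q[:,:2]*1000).astype(np.float32)),np.median(q[:,2]))
    m=sel(hh)&(R>B+90)&(P[...,2]>.075);q=P[m];print(" orange",m.sum(),q.mean(0))
    o=im[hh[1]:hh[3],hh[0]:hh[2]].astype(np.uint8); cv2.imwrite(f"pics/crop_{c}.png",cv2.resize(o,None,fx=7,fy=7,interpolation=cv2.INTER_CUBIC))
E
```

```text
scene hatch 521 ((527.750732421875, 217.85220336914062), (92.95255279541016, 147.10137939453125), 84.3729476928711) 0.005061416302295999
 fin 112 [0.60790713 0.1244132  0.19650168] [1.27468181 0.24938062 1.43494568]
 rim 612 ((522.7987060546875, -194.9590301513672), (182.84268188476562, 118.59846496582031), 13.03199577331543) 0.08847252380508788
 orange 136 [ 0.4777537  -0.22374295  0.12869542]
side hatch 825 ((524.436279296875, 219.9888458251953), (104.43119049072266, 150.56344604492188), 83.74891662597656) 0.005510934345459672
 fin 119 [0.48935932 0.30020726 0.1631215 ] [0.53341345 1.2314301  1.54997425]
 rim 479 ((521.3412475585938, -194.749755859375), (176.9132537841797, 131.1717529296875), 13.93679141998291) 0.08820022886429454
 orange 89 [ 0.4503065  -0.21155726  0.09008984]
```

View pics/crop_scene.png

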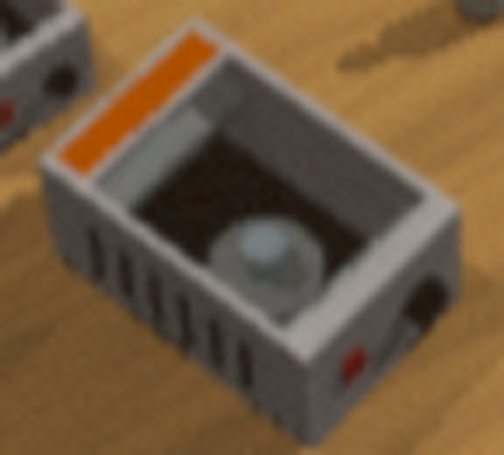

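The crop confirms the large white housing: orange deep lip at upper left, shallow lip at lower right, cavity open. The tool can't tilt, so I will grip the fin across its 60 mm. The hatch can then pivot between the pads when one end presses on the shallow lip. First I take close looks.

```bash
cat >> h.py <<'E'
from scipy.spatial.transform import Rotation as Ro
def rot(s):
    w,x,y,z=s["eef_rot"]; return Ro.from_quat([x,y,z,w]).as_matrix()
def go(target,yaw_y=None):   # numbers for a move to world target, tool y at yaw_y degrees
    s=get_state();M=rot(s);d=M.T@(np.array(target)-s["tcp_pos"])/.3
    cur=np.degrees(np.arctan2(M[1,1],M[0,1])); t=0
    if yaw_y is not None: t=-((yaw_y-cur+90)%180-90)/90
    print("tcp",s["tcp_pos"].round(4),"yaw",cur.round(2),"rows",np.round(d,4),"turn",round(t,4),"clock",s["clock"],"dist",np.linalg.norm(d)*.3)
def wpts(name):
    st=get_state();s=snapshot("wrist");cv2.imwrite(f"pics/{name}.png",s["image"])
    z=s["range_z"];h,w=z.shape;f=h/2/np.tan(np.radians(s["fov_y"])/2);v,u=np.mgrid[:h,:w]
    P=np.stack([(u-s["cx"])*z/f,(v-s["cy"])*z/f,z],-1);T=np.array(s["tool_from_camera"])
    P=P@T[:3,:3].T+T[:3,3]; P=P@rot(st).T+st["tcp_pos"]; P[z==0]=np.nan
    np.savez(f"{name}.npz",P=P,im=s["image"]); return P,s["image"]
E
python3 -c "
from h import *
go([.526,.219,.28],84)
s=snapshot('wrist');print(s['tool_from_camera'],s['fov_y'])"
```

```text
tcp [0.1466 0.5301 0.2313] yaw 74.54 rows [-1.4953 -0.6624 -0.1622] turn -0.1051 clock 1.2 dist 0.4930437835089159
[[ 7.27083884e-04 -9.45094240e-01 -3.26797106e-01  8.44848417e-02]
 [ 9.99999094e-01  3.16960040e-04  1.30823104e-03  5.28994011e-04]
 [-1.13281999e-03 -3.26797762e-01  9.45093614e-01 -1.41812880e-01]
 [ 0.00000000e+00  0.00000000e+00  0.00000000e+00  1.00000000e+00]] 66.28462090068201
```

>>> play_rows(commands="-0.19 -0.084 -0.05 -0.05 100;-0.38 -0.168 -0.1 -0.105 100;-0.57 -0.252 -0.16 -0.105 100;-0.76 -0.336 -0.16 -0.105 100;-0.95 -0.42 -0.16 -0.105 100;-0.95 -0.42 -0.16 -0.105 100", force=30)

```text
clock: 2.0
tcp_pos: [0.3904, 0.33, 0.2791]
eef_rot: [0.0, 0.056, 0.998, -0.0]
force: [-2.2, 1.1, 0.8]
finger_gap: 0.0854
finger_force: 0.0
```

```bash
python3 -c "
from h import *
go([.526,.219,.28],84)"
```

```text
tcp [0.3904 0.33   0.2791] yaw 83.61 rows [-0.4903 -0.3173 -0.0026] turn -0.0043 clock 2.0 dist 0.17519495577712904
```

>>> play_rows(commands="-0.17 -0.11 0 0 100;-0.33 -0.21 0 0 100;-0.49 -0.317 0 0 100;-0.49 -0.317 0 0 100;-0.49 -0.317 0 0 100")

```text
clock: 2.62
tcp_pos: [0.5233, 0.2237, 0.2791]
eef_rot: [-0.001, 0.052, 0.999, 0.0]
force: [-0.8, 0.9, -0.2]
finger_gap: 0.0854
finger_force: 0.0
```

```bash
python3 - <<'E'
from h import *
P,im=wpts("w_hatch");im=im.astype(int);B,G,R=im[...,0],im[...,1],im[...,2]
m=(B>R+40)&(P[...,2]<.015)&(P[...,2]>-.01)&(abs(P[...,0]-.526)<.12)&(abs(P[...,1]-.219)<.12)
q=P[m];print(m.sum(),cv2.minAreaRect((q[:,:2]*1000).astype(np.float32)),np.median(q[:,2]))
m=(P[...,2]>.045)&(P[...,2]<.065)&(abs(P[...,0]-.526)<.06)&(abs(P[...,1]-.219)<.06)
q=P[m];print(m.sum(),cv2.minAreaRect((q[:,:2]*1000).astype(np.float32)),np.median(q[:,2]))
go([.529,-.193,.28],103.4)
E
```

```text
6956 ((525.799560546875, 219.9560089111328), (92.89228820800781, 147.8022003173828), 84.33052825927734) 0.005164018592840547
684 ((525.5759887695312, 219.93948364257812), (59.89533996582031, 14.698531150817871), 84.29499053955078) 0.05481086572386609
tcp [0.523  0.224  0.2794] yaw 84.1 rows [-0.1629 -1.3807 -0.0029] turn -0.2145 clock 2.675 dist 0.4170924273605816
```

View pics/w_hatch.png

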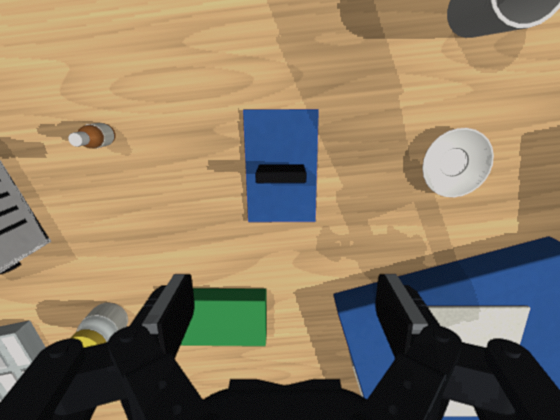

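The wrist picture shows the hatch at pixel (280,165) with its fin at (281,173), and the way to it is clear. Centre is (525.7, 220) mm, y axis at 84.3°. Next I look at the housing from close by.

>>> play_rows(commands="-0.02 -0.2 0 -0.1 100;-0.04 -0.4 0 -0.21 100;-0.06 -0.6 0 -0.21 100;-0.08 -0.8 0 -0.21 100;-0.1 -1 0 -0.21 100;-0.1 -1 0 -0.21 100;-0.1 -1 0 -0.21 100")

```text
clock: 3.55
tcp_pos: [0.5222, -0.0771, 0.2797]
eef_rot: [0.0, -0.113, 0.994, 0.0]
force: [-0.4, 0.8, -0.1]
finger_gap: 0.0854
finger_force: 0.0
```

```bash
python3 - <<'E'
from h import *
go([.529,-.193,.28],103.4)
E
```

```text
tcp [ 0.5222 -0.0771  0.2797] yaw 102.99 rows [ 0.0648 -0.3816 -0.0014] turn -0.0045 clock 3.55 dist 0.11612060436811568
```

>>> play_rows(commands="0.03 -0.19 0 0 100;0.06 -0.38 0 0 100;0.06 -0.38 0 0 100;0.06 -0.38 0 0 100")

```text
clock: 4.05
tcp_pos: [0.5307, -0.1916, 0.2794]
eef_rot: [0.0, -0.114, 0.994, 0.001]
force: [-0.2, 0.5, -1.1]
finger_gap: 0.0853
finger_force: 0.0
```

```bash
python3 - <<'E'
from h import *
P,im=wpts("w_house");im=im.astype(int);B,G,R=im[...,0],im[...,1],im[...,2]
near=np.hypot(P[...,0]-.522,P[...,1]+.195)<.13
m=near&(P[...,2]>.084)&(P[...,2]<.096)
q=P[m];print(m.sum(),cv2.minAreaRect((q[:,:2]*1000).astype(np.float32)),np.median(q[:,2]))
a=np.radians(13.4)
for a in np.radians([13.0,13.4,13.8]):
    L=(P[...,:2]-[.529,-.193])@np.array([[np.cos(a),-np.sin(a)],[np.sin(a),np.cos(a)]])*1000
    l=L[m];c=abs(l[:,1])<35
    # inner edges: deep lip, shallow lip along x; side walls along y
    d=l[c&(l[:,0]<0)][:,0];e=l[c&(l[:,0]>0)][:,0];k=abs(l[:,0])<45;y=l[k][:,1]
    print(np.degrees(a),"x",np.percentile(d,[.5,99.5]),np.percentile(e,[.5,99.5]),"y",np.percentile(y[y<0],[1,99]),np.percentile(y[y>0],[1,99]))
c=near&(P[...,2]<.066);print("inside z pct",np.percentile(P[c&(abs(L[...,0])<50)&(abs(L[...,1])<48)][:,2],[50,90,99]))
go([.5257,.220,.12],84.3)
E
```

```text
6738 ((524.0840454101562, -194.54090881347656), (176.59878540039062, 114.32340240478516), 12.696664810180664) 0.08937031343298062
13.0 x [-93.15006664 -63.38434973] [65.90122198 82.48005489] y [-57.51240359 -51.16103709] [50.30509149 56.54396816]
13.4 x [-93.21433076 -63.25659693] [65.7969194  82.54808585] y [-57.60686217 -50.9453394 ] [50.11105486 56.73507843]
13.8 x [-93.36281846 -63.08033272] [65.6070585  82.60740888] y [-57.75294961 -50.70683011] [49.84090019 57.00185161]
inside z pct [0.00570832 0.01797383 0.03978958]
tcp [ 0.5307 -0.1914  0.2796] yaw 103.08 rows [-0.2938  1.3393  0.5331] turn 0.2087 clock 4.1 dist 0.4413455261314715
```

View pics/w_house.png

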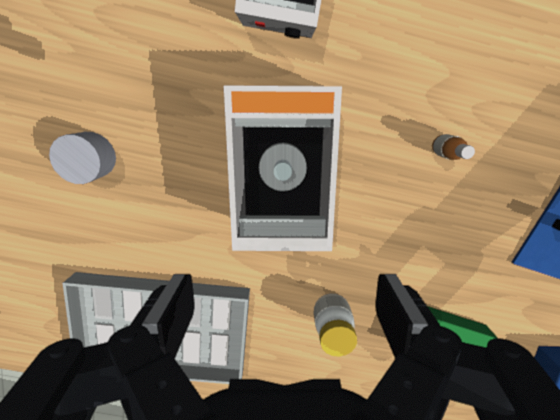

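The wrist view shows the housing at (283,168), with the orange lip at (283,103) and the shallow lip at (283,243). Origin is (530.8, -193.1) mm, yaw 12.8°. Back to the hatch.

>>> play_rows(commands="-0.04 0.2 0 0.1 100;-0.09 0.4 0 0.2 100;-0.13 0.6 0.05 0.209 100;-0.17 0.8 0.15 0.209 100;-0.22 1 0.3 0.209 100;-0.22 1 0.3 0.209 100;-0.22 1 0.3 0.209 100")

```text
clock: 4.97
tcp_pos: [0.5266, 0.1151, 0.1888]
eef_rot: [-0.001, 0.05, 0.999, -0.0]
force: [-0.5, -0.9, 0.7]
finger_gap: 0.0857
finger_force: 0.0
```

```bash
python3 - <<'E'
from h import *
go([.5257,.220,.1],84.3)
E
```

```text
tcp [0.5266 0.1151 0.1888] yaw 84.32 rows [0.0373 0.3479 0.2958] turn 0.0002 clock 4.975 dist 0.13744327327250153
```

>>> play_rows(commands="0.02 0.17 0.1 0 100;0.037 0.348 0.2 0 100;0.037 0.348 0.3 0 100;0.037 0.348 0.3 0 100;0.037 0.348 0.3 0 100")

```text
clock: 5.6
tcp_pos: [0.529, 0.2174, 0.1018]
eef_rot: [0.002, 0.052, 0.999, 0.0]
force: [-0.1, -0.8, 1.2]
finger_gap: 0.0853
finger_force: 0.0
```

```bash
python3 - <<'E'
from h import *
go([.5257,.220,.018],84.3)
E
```

```text
tcp [0.529  0.2174 0.1018] yaw 83.98 rows [0.013  0.007  0.2792] turn -0.0035 clock 5.6 dist 0.08388657811329753
```

>>> play_rows(commands="0 0 0.14 0 100;0 0 0.27 0 100;0 0 0.27 0 100;0 0 0.27 0 100")

```text
clock: 6.1
tcp_pos: [0.5296, 0.2183, 0.0213]
eef_rot: [0.002, 0.052, 0.999, 0.001]
force: [0.4, -0.3, 0.6]
finger_gap: 0.0852
finger_force: 0.0
```

```bash
python3 - <<'E'
from h import *
go([.5257,.220,.018],84.3)
E
```

```text
tcp [0.5296 0.2183 0.0213] yaw 84.02 rows [0.0135 0.0044 0.011 ] turn -0.0031 clock 6.1 dist 0.005392679350022445
```

>>> play_rows(commands="0.0135 0.0044 0.01 -0.003 100;0.0135 0.0044 0.01 -0.003 90;0.0135 0.0044 0.01 -0.003 60;0.0135 0.0044 0.01 -0.003 60;0.0135 0.0044 0.01 -0.003 55;0.0135 0.0044 0.01 -0.003 55;0.0135 0.0044 0.01 -0.003 55;0.0135 0.0044 0.01 -0.003 55", force=30)

```text
clock: 7.1
tcp_pos: [0.524, 0.2201, 0.0162]
eef_rot: [0.001, 0.049, 0.999, 0.0]
force: [-1.3, -0.4, 6.4]
finger_gap: 0.0592
finger_force: 34.5
```

```bash
python3 - <<'E'
from h import *
go([.5257,.220,.018],84.3);s=get_state();print(s["force"],s["finger_gap"],s["finger_force"],s["qpos"])
E
```

```text
tcp [0.524  0.2201 0.0162] yaw 84.36 rows [-0.0058  0.0001 -0.0059] turn 0.0007 clock 7.1 dist 0.0024727223935618868
[-1.30070125 -0.40530185  6.41225067] 0.05918972240830511 34.510477781295776 [ 2.98050833e-01  2.65723567e-01  1.60710539e+00 -1.27352281e-04
  1.26756076e+00 -1.17434494e+00]
```

>>> play_rows(commands="0 0 -0.1 0 55;0 0 -0.25 0 55;0 0 -0.42 0 55;0 -0.1 -0.42 0 55;0 -0.25 -0.42 0 55;0 -0.4 -0.42 -0.05 55;0 -0.6 -0.42 -0.1 55;0 -0.8 -0.42 -0.15 55;0 -1 -0.42 -0.2 55;0 -1 -0.42 -0.2 55;0 -1 -0.42 -0.2 55")

```text
clock: 8.48
tcp_pos: [0.4934, -0.0783, 0.1401]
eef_rot: [-0.001, -0.107, 0.994, 0.001]
force: [-0.5, 0.0, -2.6]
finger_gap: 0.0595
finger_force: 34.1
```

```bash
python3 - <<'E'
from h import *
go([.5484,-.1891,.14],102.8);s=get_state();print(s["force"],s["ft_torque"],s["finger_gap"],s["finger_force"])
E
```

```text
tcp [ 0.4934 -0.0783  0.1401] yaw 102.27 rows [-0.1006 -0.4    -0.0004] turn -0.0059 clock 8.475 dist 0.1237267774885583
[-0.49542734  0.02639571 -2.62889995] [-0.01298302  0.01570125  0.02561723] 0.05949546898202318 34.14659857749939
```

>>> play_rows(commands="-0.03 -0.12 0 0 55;-0.07 -0.27 0 -0.006 55;-0.1 -0.4 0 -0.006 55;-0.1 -0.4 0 -0.006 55;-0.1 -0.4 0 -0.006 55;-0.1 -0.4 0 -0.006 55")

```text
clock: 9.22
tcp_pos: [0.5488, -0.1875, 0.1411]
eef_rot: [-0.0, -0.113, 0.994, 0.0]
force: [-0.3, -0.1, -3.3]
finger_gap: 0.0595
finger_force: 34.5
```

```bash
cat >> h.py <<'E'
O=np.array([.5308,-.1931]);A=np.radians(12.8)
def loc(p):
    d=np.asarray(p)[...,:2]-O;c,s=np.cos(A),np.sin(A);return np.stack([d[...,0]*c+d[...,1]*s,-d[...,0]*s+d[...,1]*c],-1)*1000
def world(x,y,z): # mm local -> m
    c,s=np.cos(A),np.sin(A);return [O[0]+(x*c-y*s)/1000,O[1]+(x*s+y*c)/1000,z/1000]
def st(): 
    s=get_state();f=s["force"];c,q=np.cos(A),np.sin(A)
    print("local tcp",loc(s["tcp_pos"]).round(1),"z",round(s["tcp_pos"][2]*1000,1),"F local",np.round([f[0]*c+f[1]*q,-f[0]*q+f[1]*c,f[2]],1),"T",s["ft_torque"].round(2),"gap",round(s["finger_gap"],4),s["finger_force"].round(),s["clock"])
def plate(name):   # hatch pose in the wrist picture, housing axes (mm)
    P,im=wpts(name);im=im.astype(int);B,G,R=im[...,0],im[...,1],im[...,2]
    m=(B>R+30)&(B>G+20)&np.isfinite(P[...,2])&(np.hypot(P[...,0]-O[0],P[...,1]-O[1])<.16)&(P[...,2]>.05)
    l=loc(P[m]);z=P[m][:,2]*1000
    k=np.polyfit(l[:,0],z,1);r=abs(z-np.polyval(k,l[:,0]))<4;k=np.polyfit(l[r,0],z[r],1)
    print("n",m.sum(),"tilt deg",np.degrees(np.arctan(k[0])).round(2),"z0",k[1].round(1),"x",np.percentile(l[r,0],[.3,99.7]).round(1),"y",np.percentile(l[r,1],[.3,99.7]).round(1))
E
python3 - <<'E'
from h import *
st();plate("w1");go(world(18,0,115),102.8)
E
```

```text
Traceback (most recent call last):
  File "h.py", line 29, in st
    print("local tcp",loc(s["tcp_pos"]).round(1),"z",round(s["tcp_pos"][2]*1000,1),"F local",np.round([f[0]*c+f[1]*q,-f[0]*q+f[1]*c,f[2]],1),"T",s["ft_torque"].round(2),"gap",round(s["finger_gap"],4),s["finger_force"].round(),s["clock"])
                                                                                                                                                                                                        ^^^^^^^^^^^^^^^^^^^^^^^
AttributeError: 'float' object has no attribute 'round'
```

```bash
sed -i 's/s\["finger_force"\].round()/round(s["finger_force"])/' h.py
python3 - <<'E'
from h import *
st();plate("w1");go(world(18,0,115),102.8)
E
```

```text
local tcp [18.8  1.5] z 141.1 F local [-0.3 -0.  -3.3] T [-0.01 -0.02  0.03] gap 0.0595 35 9.225
n 30558 tilt deg -0.07 z0 130.1 x [-54.   94.4] y [-44.3  48.2]
tcp [ 0.5488 -0.1878  0.1413] yaw 103.0 rows [ 0.0025 -0.0041  0.0876] turn 0.0022 clock 9.275 dist 0.026311668463650455
```

View pics/w1.png

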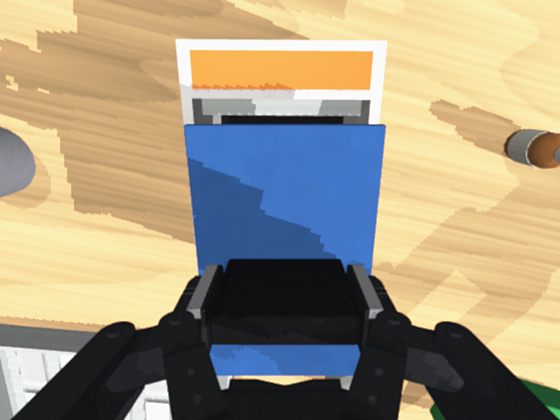

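The wrist view shows the plate level in the grip, with its deep end at row 125 just short of the orange lip (row 70) and the ledge visible at row 105. I lower the far end onto the shallow lip to tilt it.

>>> play_rows(commands="0.003 -0.0065 0.05 0.002 55;0.003 -0.0065 0.1 0.002 55;0.003 -0.0065 0.115 0.002 55;0.003 -0.0065 0.12 0.002 55;0.003 -0.0065 0.125 0.002 55;0.003 -0.0065 0.13 0.002 55;0.003 -0.0065 0.135 0.002 55;0.003 -0.0065 0.14 0.002 55;0.003 -0.0065 0.145 0.002 55;0.003 -0.0065 0.147 0.002 55;0.003 -0.0065 0.147 0.002 55")

```text
clock: 10.65
tcp_pos: [0.5472, -0.1924, 0.1013]
eef_rot: [-0.001, -0.11, 0.994, -0.001]
force: [-12.5, 0.6, 16.0]
finger_gap: 0.0598
finger_force: 37.4
```

```bash
python3 - <<'E'
from h import *
st();plate("w2");go(world(18,0,97),102.8)
E
```

```text
local tcp [16.2 -3. ] z 101.3 F local [-12.    3.4  16. ] T [0.38 1.43 0.14] gap 0.0598 37 10.65
n 30853 tilt deg 5.05 z0 89.3 x [-53.6  90.8] y [-48.8  44. ]
tcp [ 0.5472 -0.1924  0.1013] yaw 102.69 rows [-0.006   0.01    0.0143] turn -0.0013 clock 10.7 dist 0.005548885299140836
```

>>> play_rows(commands="0 0.006 0 0 55;0 0.006 0 0 55;0 0.006 0.003 0 55;0 0.006 0.006 0 55;0 0.006 0.01 0 55;0 0.006 0.013 0 55;0 0.006 0.016 0 55;0 0.006 0.016 0 55", force=20)

```text
clock: 11.7
tcp_pos: [0.5461, -0.1926, 0.0967]
eef_rot: [-0.002, -0.11, 0.994, -0.003]
force: [-15.5, -4.6, 16.8]
finger_gap: 0.0597
finger_force: 38.4
```

```bash
python3 - <<'E'
from h import *
st();plate("w3")
E
```

```text
local tcp [15.  -2.9] z 96.7 F local [-16.1  -1.1  16.8] T [-0.23  1.85  0.12] gap 0.0597 38 11.7
n 30257 tilt deg 9.65 z0 84.0 x [-51.9  83.8] y [-48.7  44.1]
```

>>> play_rows(commands="0 0 0.004 0 55;0 0 0.008 0 55;0 0 0.012 0 55;0 0 0.015 0 55;0 0 0.015 0 55")

```text
clock: 12.38
tcp_pos: [0.5448, -0.1929, 0.0915]
eef_rot: [-0.003, -0.11, 0.994, -0.002]
force: [-17.7, -4.0, 16.3]
finger_gap: 0.0597
finger_force: 38.9
```

```bash
python3 - <<'E'
from h import *
st();plate("w4")
E
```

```text
local tcp [13.7 -2.9] z 91.5 F local [-18.2  -0.   16.3] T [-0.42  2.18  0.13] gap 0.0597 39 12.375
n 29861 tilt deg 14.67 z0 78.1 x [-50.2  76.7] y [-48.6  44.1]
```

>>> play_rows(commands="0 0 -0.02 0 55;0 0.004 -0.048 0 55;0 0.009 -0.048 0 55;0 0.009 -0.048 0 55;0 0.009 -0.048 0 55")

```text
clock: 13.05
tcp_pos: [0.5474, -0.1867, 0.1016]
eef_rot: [-0.0, -0.111, 0.994, 0.0]
force: [0.5, 0.1, -2.8]
finger_gap: 0.0593
finger_force: 37.1
```

```bash
python3 - <<'E'
from h import *
st();plate("w5")
E
```

```text
local tcp [17.5  2.5] z 101.6 F local [ 0.5 -0.  -2.8] T [-0.    0.    0.02] gap 0.0593 37 13.05
n 29968 tilt deg 14.7 z0 87.1 x [-46.3  81. ] y [-43.2  49.6]
```

View pics/w5.png

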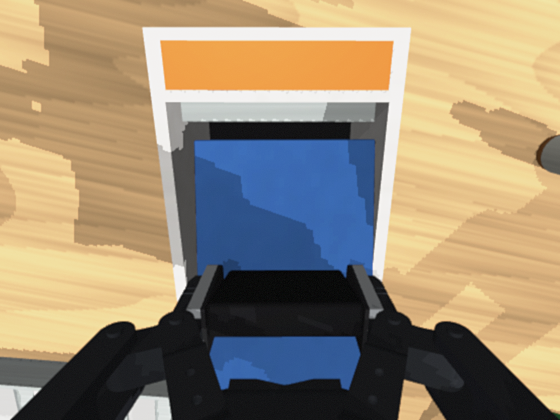

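The view shows the deep end tilted down inside the opening (edge at row 140), with the orange lip beyond (row 65). The plate sits about 3 mm to the right. I centre it, then slide under the deep lip.

>>> play_rows(commands="0.01 -0.0105 0 0 55;0.03 -0.0105 0 0 55;0.06 -0.0105 0 0 55;0.09 -0.0105 0 0 55;0.11 -0.0105 0 0 55;0.125 -0.0105 0 0 55;0.125 -0.0105 0 0 55;0.125 -0.0105 0 0 55")

```text
clock: 14.1
tcp_pos: [0.5118, -0.1984, 0.1024]
eef_rot: [0.0, -0.111, 0.994, -0.0]
force: [-0.0, 0.5, -1.3]
finger_gap: 0.0597
finger_force: 37.1
```

```bash
python3 - <<'E'
from h import *
st();plate("w6")
E
```

```text
local tcp [-19.7  -0.9] z 102.4 F local [ 0.1  0.5 -1.3] T [-0.03  0.04  0.02] gap 0.0597 37 14.1
n 22515 tilt deg 14.76 z0 97.7 x [-62.8  44.1] y [-46.7  46.1]
```

>>> play_rows(commands="0.01 0.002 0 0 55;0.015 0.002 0 0 55;0.018 0.002 0 0 55;0.018 0.002 0 0 55")

```text
clock: 14.65
tcp_pos: [0.5066, -0.1988, 0.1024]
eef_rot: [0.001, -0.111, 0.994, 0.0]
force: [1.5, -0.0, -2.1]
finger_gap: 0.0597
finger_force: 37.0
```

```bash
python3 - <<'E'
from h import *
st()
E
```

```text
local tcp [-24.9  -0.2] z 102.4 F local [ 1.5 -0.3 -2.1] T [ 0.11 -0.27 -0.09] gap 0.0597 37 14.65
```

>>> play_rows(commands="0.003 0 0 0 55;0.006 0 0 0 55;0.006 0 0 0 55")

```text
clock: 15.02
tcp_pos: [0.5062, -0.1989, 0.1028]
eef_rot: [0.002, -0.111, 0.994, 0.0]
force: [6.2, 3.3, -3.4]
finger_gap: 0.0594
finger_force: 36.9
```

```bash
python3 - <<'E'
from h import *
st()
E
```

```text
local tcp [-25.3  -0.2] z 102.8 F local [ 6.8  1.8 -3.4] T [ 0.43 -1.23 -0.24] gap 0.0594 37 15.025
```

Wall contact felt (6.8 N). Now I let the far end down along the arc, starting with the first part.

>>> play_rows(commands="-0.002 0 0.006 0 55;-0.003 0 0.012 0 55;-0.01 0 0.018 0 55;-0.015 0 0.024 0 55;-0.02 0 0.03 0 55;-0.02 0 0.03 0 55")

```text
clock: 15.78
tcp_pos: [0.5102, -0.1987, 0.0944]
eef_rot: [-0.0, -0.111, 0.994, -0.001]
force: [0.6, 1.4, 3.7]
finger_gap: 0.0594
finger_force: 38.1
```

```bash
python3 - <<'E'
from h import *
st();plate("w7")
E
```

```text
local tcp [-21.3  -0.9] z 94.4 F local [0.9 1.2 3.7] T [0.06 0.18 0.04] gap 0.0594 38 15.775
n 20455 tilt deg 11.11 z0 89.4 x [-61.7  45.6] y [-46.5  46.2]
```

>>> play_rows(commands="-0.005 0.003 0.006 0 55;-0.009 0.003 0.012 0 55;-0.013 0.003 0.018 0 55;-0.018 0.003 0.024 0 55;-0.018 0.003 0.026 0 55;-0.018 0.003 0.026 0 55")

```text
clock: 16.58
tcp_pos: [0.5158, -0.1964, 0.0857]
eef_rot: [0.0, -0.111, 0.994, -0.0]
force: [2.3, -3.1, 5.4]
finger_gap: 0.0597
finger_force: 38.5
```

```bash
python3 - <<'E'
from h import *
st();plate("w8")
E
```

```text
local tcp [-15.3   0.1] z 85.7 F local [ 1.6 -3.5  5.4] T [-0.65 -0.07  0.23] gap 0.0597 39 16.575
n 20940 tilt deg 4.17 z0 78.6 x [-61.1  58.7] y [-45.8  47. ]
```

View pics/w8.png

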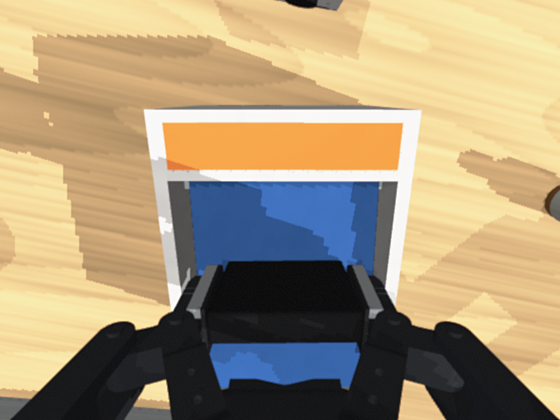

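The far end is past the shallow lip: its top is at about z 83 mm and x 59–60 mm. In the picture the deep end is well under the orange lip (row 182). I lower the rest.

>>> play_rows(commands="-0.003 0 0.006 0 55;-0.006 0 0.012 0 55;-0.009 0 0.017 0 55;-0.01 0 0.022 0 55;-0.01 0 0.024 0 55;-0.01 0 0.024 0 55")

```text
clock: 17.38
tcp_pos: [0.5186, -0.1954, 0.0802]
eef_rot: [0.001, -0.111, 0.994, -0.0]
force: [0.4, -1.9, 11.4]
finger_gap: 0.0593
finger_force: 39.2
```

```bash
python3 - <<'E'
from h import *
st();plate("w9")
E
```

```text
local tcp [-12.4   0.5] z 80.2 F local [-0.1 -1.9 11.4] T [-0.12  0.45  0.18] gap 0.0593 39 17.375
n 20363 tilt deg -0.01 z0 72.2 x [-60.6  61.4] y [-45.5  47.4]
```

The hatch is flat on both ledges. Next I slide it home.

>>> play_rows(commands="0 0 -0.006 0 55;-0.01 -0.002 -0.006 0 55;-0.02 -0.002 -0.006 0 55;-0.03 -0.002 -0.006 0 55;-0.04 -0.002 -0.006 0 55;-0.04 -0.002 -0.006 0 55")

```text
clock: 18.18
tcp_pos: [0.5281, -0.1931, 0.0802]
eef_rot: [-0.002, -0.11, 0.994, 0.001]
force: [-5.6, -1.1, 9.1]
finger_gap: 0.0596
finger_force: 39.0
```

```bash
python3 - <<'E'
from h import *
st();plate("w10")
E
```

```text
local tcp [-2.6  0.6] z 80.2 F local [-5.7  0.2  9.1] T [-0.62  0.66 -0.16] gap 0.0596 39 18.175
n 25098 tilt deg -0.02 z0 72.2 x [-62.2  71.2] y [-45.4  47.4]
```

>>> play_rows(commands="-0.007 0 -0.003 0 55;-0.012 0 -0.003 0 55;-0.016 0 -0.003 0 55;-0.02 0 -0.003 0 55;-0.02 0 -0.003 0 55")

```text
clock: 18.85
tcp_pos: [0.5304, -0.1919, 0.0803]
eef_rot: [-0.007, -0.11, 0.994, 0.001]
force: [-15.2, -1.5, 11.3]
finger_gap: 0.0595
finger_force: 39.2
```

```bash
python3 - <<'E'
from h import *
st();plate("w11")
E
```

```text
local tcp [-0.1  1.2] z 80.3 F local [-15.2   1.9  11.3] T [-0.67  1.83 -0.37] gap 0.0595 39 18.85
n 26591 tilt deg -0.06 z0 72.3 x [-62.6  74. ] y [-44.7  48.2]
```

>>> play_rows(commands="-0.004 -0.003 -0.003 0 55;-0.01 -0.003 -0.003 0 55;-0.01 -0.003 -0.003 0 55")

```text
clock: 19.27
tcp_pos: [0.5306, -0.1916, 0.0804]
eef_rot: [-0.01, -0.11, 0.994, 0.002]
force: [-22.1, -0.5, 14.1]
finger_gap: 0.0591
finger_force: 39.5
```

```bash
python3 - <<'E'
from h import *
st();plate("w12")
E
```

```text
local tcp [0.1 1.5] z 80.4 F local [-21.7   4.4  14.1] T [-0.52  2.85 -0.26] gap 0.0591 40 19.275
n 26769 tilt deg -0.21 z0 72.6 x [-62.8  73.9] y [-44.4  48.4]
```

Pushing harder moves nothing and the force rises, so the hatch is at the stop. I relax and then open.

>>> play_rows(commands="0.01 0 -0.005 0 55;0.02 0 -0.008 0 55;0.021 0 -0.008 0 55;0.021 0 -0.008 0 55")

```text
clock: 19.82
tcp_pos: [0.5308, -0.1922, 0.082]
eef_rot: [-0.003, -0.111, 0.994, 0.002]
force: [-5.3, 1.5, -4.5]
finger_gap: 0.0596
finger_force: 37.6
```

```bash
python3 - <<'E'
from h import *
st()
E
```

```text
local tcp [0.1 0.9] z 82.0 F local [-4.8  2.6 -4.5] T [ 0.22  1.18 -0.03] gap 0.0596 38 19.825
```

>>> play_rows(commands="0 0 0 0 74;0 0 0 0 78;0 0 0 0 78;0 0 0 0 78")

```text
clock: 20.32
tcp_pos: [0.5336, -0.1937, 0.0849]
eef_rot: [0.001, -0.111, 0.994, -0.0]
force: [-0.1, 0.2, -0.2]
finger_gap: 0.0665
finger_force: 0.0
```

```bash
python3 - <<'E'
from h import *
st()
E
```

```text
local tcp [ 2.6 -1.2] z 84.9 F local [-0.1  0.2 -0.2] T [-0.05  0.02  0.01] gap 0.0665 0 20.325
```

>>> play_rows(commands="0 0 -0.05 0 78;0 0 -0.15 0 78;0 0 -0.3 0 78;0 0 -0.45 0 90;0 0 -0.6 0 100;0 0 -0.65 0 100;0 0 -0.65 0 100;0 0 -0.65 0 100")

```text
clock: 21.32
tcp_pos: [0.5323, -0.1932, 0.2769]
eef_rot: [-0.002, -0.111, 0.994, 0.001]
force: [-0.3, -0.4, -0.7]
finger_gap: 0.0851
finger_force: 0.0
```

```bash
python3 - <<'E'
from h import *
st();plate("w13")
E
```

```text
local tcp [ 1.4 -0.5] z 276.9 F local [-0.3 -0.3 -0.7] T [0.03 0.04 0.01] gap 0.0851 0 21.325
n 8671 tilt deg -0.04 z0 72.2 x [-63.8  69.7] y [-45.   48.1]
```

View pics/w13.png

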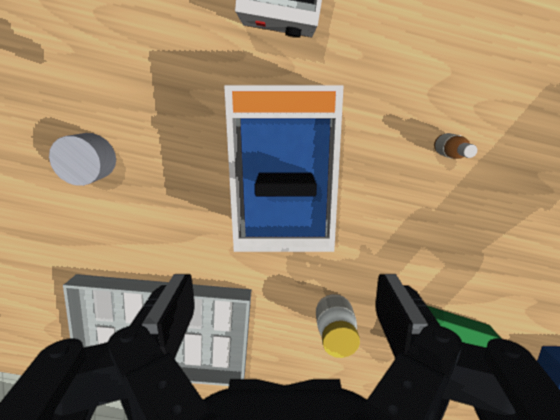

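The hatch lies flat in the opening under both lips: deep lip at row 117, shallow lip at row 240, fin at (285,184). I check the fin's centring against the lips from the same picture.

```bash
python3 - <<'E'
from h import *
P=np.load("w13.npz")["P"];l=loc(P);z=P[...,2]*1000
m=(z>118)&(z<128)&(np.hypot(l[...,0],l[...,1])<60)
f=l[m];print("fin",m.sum(),cv2.minAreaRect(f.astype(np.float32)),np.median(z[m]))
m=(z>84)&(z<96)&(np.hypot(l[...,0],l[...,1])<125)
print("rim",cv2.minAreaRect(l[m].astype(np.float32)))
E
```

```text
fin 928 ((-0.672633171081543, 1.3564586639404297), (13.949857711791992, 59.6877326965332), 0.025683723390102386) 122.01148366347934
rim ((-6.7691802978515625, 0.061767578125), (114.36656951904297, 176.75302124023438), 89.84178924560547)
```

```bash
python3 -c "
from cell import *
print(close_job())"
```

```text
the job is handed in; nothing more can be done
None
```

I put the hatch back into the large white housing and handed the job in at about 21 s: it lies flat on both ledges, an end under each lip, pushed against the stop (last look: within about 1 mm of home), let go, and I touched nothing else on the bench.

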